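Comb spacer bars into rows against the sprung stop

TASK

Take the rake from its mat, set its tines in the free end of the tray astride the middle rib, and comb the six scattered aluminium bars along the two lanes into two neat rows: all bars flat, parallel to the stop and packed one against the next up to it. Finish the stroke by pressing the packed rows against the sprung stop with a steady push of about 14 N for a second, never over 20 N; do not touch the bars with the fingers. Then stand the rake back upright on the middle of its mat, along it as before, let go, and leave the other things alone.

Things in the scene. Friction and masses are not known exactly. Their poses are not given: they have to be found in the camera images.
- tray: Fixed shallow dark steel tray, 262 (x, from -124 to +138) by 208 mm (y), walls 18 high, 4 thick, floor 4 thick. A rib, 8 wide, 12 high over the floor, runs along its x on the middle line, from the near wall to x = +80 mm: two lanes 96 mm wide, three bars in each. Origin: underside, on the middle line; x along the lanes to the sprung stop at the far end, y across. Bars lie between x = -65 and +82 mm.
- tray_free (a point): Point on the tray floor (4 mm above the tray's underside), on the middle line of the rib, in the middle of the strip free of bars at the end away from the stop: tray x = -88 mm; free from x = -118 to -65 mm. Axes as the tray's.
- stop (a joint): How far the sprung stop is pushed in, m: 0 unloaded, grows towards the tray's far end (+x); 8 N per mm of push in all, springs back, travel 6 mm. The stop is a black cross bar over both lanes: 10 mm thick (x), 196 long (y), 13 high, 1 mm clear of the floor. It is clamped at a different place each time and not measured: unloaded, its front face is anywhere from tray x = +84 to +104 mm.
- rake: Loose rake, 0.22 kg. Square upright wooden handle, 24 by 24 mm, on a head bar 26 (x) by 184 (y) by 14 mm high with ten slick white plastic tines, each 26 (x) by 10 mm (y), flush with the head front and back; a 22 mm gap in the middle clears the rib. Origin: handle centre line, 62 mm above the flat tine tips, 28 above the head bar's top, 26 below the handle's top, 42 above the head's underside. z up, y along the head.
- mat: Fixed black rubber mat, the rake's parking place, 80 mm (x) by 220 mm (y) by 4 mm thick; the rake stands on it with its head along the mat's y. Origin: middle of the underside.
- bar0: Loose square aluminium spacer bar, 12 by 12 by 80 mm, about 0.032 kg (varies), lying askew on the tray floor in the right (-y) lane of the tray. Origin: its centre; y along its length.
- bar1: Loose square aluminium spacer bar, 12 by 12 by 80 mm, about 0.032 kg (varies), lying askew on the tray floor in the right (-y) lane of the tray. Origin: its centre; y along its length.
- bar2: Loose square aluminium spacer bar, 12 by 12 by 80 mm, about 0.032 kg (varies), lying askew on the tray floor in the right (-y) lane of the tray. Origin: its centre; y along its length.
- bar3: Loose square aluminium spacer bar, 12 by 12 by 80 mm, about 0.032 kg (varies), lying askew on the tray floor in the left (+y) lane of the tray. Origin: its centre; y along its length.
- bar4: Loose square aluminium spacer bar, 12 by 12 by 80 mm, about 0.032 kg (varies), lying askew on the tray floor in the left (+y) lane of the tray. Origin: its centre; y along its length.
- bar5: Loose square aluminium spacer bar, 12 by 12 by 80 mm, about 0.032 kg (varies), lying askew on the tray floor in the left (+y) lane of the tray. Origin: its centre; y along its length.
- bowl: Bystander: steel bowl, 120 mm across, 60 mm high; origin: middle of its underside.
- nozzle: Bystander: steel nozzle ring, 64 mm across, 45 mm high; origin: middle of its underside.
- jar: Bystander: closed glass jar, 70 mm across, 100 mm high; origin: middle of its underside.
There are look-alikes about, which are no part of the job. Of the things like the rake, leave any that is pink or yellow; of the rest the larger one is meant.

How it is judged (in metres and radians):
On the way, in this order (a step that is already met when the one before it is completed fails the run):
1. the rake is held and lifted off its mat (contact force between the fingers and rake above 1 N and height (world z) of rake above 0.085 m), for 0.1 s.
2. all six bars lie packed and parallel and the rake presses them so that the stop gives 1 mm (8 N) or more, for half a second (value of joint stop above 0.001 m and horizontal distance between rake and tray below 0.07 m and angle between the y axis of each of bar0, bar1, bar2, bar3, bar4, bar5 and the y axis of tray, either way round below 0.06 rad and z of each of bar0, bar1, bar2, bar3, bar4, bar5 in the frame of tray below 0.0135 m and x of bar1 in the frame of bar0 between -0.0155 and 0.0155 m and z of bar1 in the frame of bar0 between -0.0155 and 0.0155 m and x of bar2 in the frame of bar1 between -0.0155 and 0.0155 m and z of bar2 in the frame of bar1 between -0.0155 and 0.0155 m and x of bar4 in the frame of bar3 between -0.0155 and 0.0155 m and z of bar4 in the frame of bar3 between -0.0155 and 0.0155 m and x of bar5 in the frame of bar4 between -0.0155 and 0.0155 m and z of bar5 in the frame of bar4 between -0.0155 and 0.0155 m and x of bar5 in the frame of bar2 between -0.005 and 0.005 m and z of bar5 in the frame of bar2 between -0.005 and 0.005 m and x of each of bar2, bar5 in the frame of tray above 0.075 m), for 0.5 s.
At the end, for the whole second after the job is handed in: Every bar flat on the tray floor, within 0.06 rad of parallel to the stop, spaced under 15.5 mm centre to centre (touching: 12), rows level within 5 mm, up to the stop; rake released, upright within 0.1 rad, at rest on its mat within 35 mm of the middle and 0.25 rad of its length (angle between the y axis of each of bar0, bar1, bar2, bar3, bar4, bar5 and the y axis of tray, either way round below 0.06 rad and z of each of bar0, bar1, bar2, bar3, bar4, bar5 in the frame of tray below 0.0135 m and x of bar1 in the frame of bar0 between -0.0155 and 0.0155 m and z of bar1 in the frame of bar0 between -0.0155 and 0.0155 m and x of bar2 in the frame of bar1 between -0.0155 and 0.0155 m and z of bar2 in the frame of bar1 between -0.0155 and 0.0155 m and x of bar4 in the frame of bar3 between -0.0155 and 0.0155 m and z of bar4 in the frame of bar3 between -0.0155 and 0.0155 m and x of bar5 in the frame of bar4 between -0.0155 and 0.0155 m and z of bar5 in the frame of bar4 between -0.0155 and 0.0155 m and x of bar5 in the frame of bar2 between -0.005 and 0.005 m and z of bar5 in the frame of bar2 between -0.005 and 0.005 m and x of each of bar2, bar5 in the frame of tray above 0.075 m and horizontal distance between rake and mat below 0.035 m and height (world z) of rake below 0.072 m and angle between rake's own z axis and vertical below 0.1 rad and angle between the y axis of rake and the y axis of mat, either way round below 0.25 rad and linear speed of rake below 0.02 m/s and contact force between the fingers and rake below 0.1 N).
It fails at once if the stop is pushed in more than 2.75 mm (22 N) (value of joint stop above 0.00275 m).
It fails at once if the fingers touch a bar (contact force between the fingers and bar0 above 0.5 N or contact force between the fingers and bar1 above 0.5 N or contact force between the fingers and bar2 above 0.5 N or contact force between the fingers and bar3 above 0.5 N or contact force between the fingers and bar4 above 0.5 N or contact force between the fingers and bar5 above 0.5 N).
It fails at once if the bowl is disturbed (moved more than 20 mm) (distance of bowl from where it was at the start of the episode above 0.02 m).
It fails at once if the nozzle is disturbed (moved more than 20 mm) (distance of nozzle from where it was at the start of the episode above 0.02 m).
It fails at once if the jar is disturbed (moved more than 20 mm) (distance of jar from where it was at the start of the episode above 0.02 m).
It also fails if it takes over 72 s, if anything falls off the work surface, if the arm or the gripper's body presses on something with over 40 N, if the wrist force passes 120 N, or if a joint passes its speed limit or range.

ROBOT

A 6-joint arm with a two-finger parallel gripper is mounted at the origin on the work surface. World frame = base frame: x ahead of the robot, y to its left, z up, the work surface at z = 0. Lengths are in mm, angles in rad, forces in N, time in s.
With the tool pointing down it reaches from about 325 to 850 mm from the base axis. Payload 4.4 kg.
Tool frame: the origin (TCP) lies at the very end of the fingers, on their centre line; the grasp point (between the pads) lies ctrl.grip_depth behind it (ctrl.grip_depth is the distance from the TCP to the grasp point, in mm); x points along the fingers, y is the direction in which the jaws open and shut, and the axes are right-handed (so a half turn about x gives the same grasp; the last joint's range is limited). The gripper opens to 94 mm and grips with 3 to 60 N. Pads are 16 mm wide; open, the fingers measure 119 mm over their backs; the gripper's body (75 mm by 177 mm) begins 78 mm behind the grasp point.
Start: joints at [1.069, 0.207, 1.542, -0, 1.393, -0.15], TCP at [198.148, 539.782, 205.447] pointing down, gripper open.
Joint ranges: [-2.73, 2.73], [-0.86, 2.22], [0.23, 2.46], [-1.11, 4.25], [0.08, 2.63], [-2.82, 2.82]. Speed limits (rad/s): [2.79, 2.79, 3.14, 3.14, 3.14, 3.14].

INTERFACE

Orientations are given as a 3x3 rotation matrix whose columns are the frame's x, y, z axes.
In Python, from bench import ctrl gives the robot as it stands. The module is installed in compiled form; this text tells all that it offers.
- The arm moves only by the tool jog_arm, never from a script. Its argument "steps" is a list of rows, each a list of 4 numbers: the shift along the tool's x, y, z in mm, then the turn about the tool's x in rad. A call has 1 to 5 rows; each row shifts and turns the commanded pose from where the row before left it, along the tool's axes as they then stand; what a row does not reach is not made up. A row lasts 1/8 s, in which the tool goes at most 62.5 mm and 10.7 degrees, less where a joint would pass 70% of its speed; a pose out of reach is approached as far as the arm can. A call is refused whole if a number of a shift passes 62.5 or a number of a turn 0.188, either way. A call with a gripper value outside its range is refused whole. "hand" is the finger opening in mm, from 0 to 94, set as the call begins (left out, the last holds). The fingers move at their own pace and stop on an object; the grip force is fixed at half the most. Time passes only in rows, so rows that do not move let the fingers close. It gives the time, the measured TCP pose, the force and the opening at its end, in the units of the state.
- ctrl.get_obs(): the state, without advancing time (a new reading comes with each control period).
- ctrl.snapshot(name): name is "scene" or "top" or "wrist"; returns (picture, depth): 420x560x3 uint8, red, green, blue; 420x560 float32, mm along the optical axis (not along the pixel's ray), 0 where there is no reading.
- ctrl.camera_params(name): a dict with "fx", "fy", "cx", "cy" (pixels), "world_from_camera" (4x4, takes a point from camera to world coordinates). Camera axes: x right, y up, looking along -z (the intrinsics and any distortion apply to the point x, -y, -z); pixel columns grow to the right and rows downward; lengths in mm; the calibration is good to about 2 mm. A picture is of the moment at which its call begins: read the wrist's pose just before it. camera_params takes no time and is no camera call; for the wrist camera it gives the pose at the moment of the call.
- ctrl.finish_job(): hands the job in, once; it reports no verdict.
Trained networks look in the newest picture that a camera, given by its name, has taken for a name from the list of things; names that differ only in an ending like _2 or _b are one class to them, and where a whole thing is asked for, a point or a joint stands for the part that bears it (a point fixed in the world has none). Each returns a list of dicts, best first, with "score" (0 to 1); they miss things now and then, are a little off and sometimes report something else, mostly with a low value. They report only what shows in the picture. A call takes as long as a camera call. They do not tell look-alikes from the thing itself.
- ctrl.boxes_of(camera, thing): "extent" ([centre column, centre row, width, height] in pixels, round what is visible of it).
- ctrl.pinpoint(camera, thing): "centre" ([column, row] in pixels: a listed point, or the origin of a listed thing).
The state is a dict: "time": time; "qpos": joint angles; "qd": joint speeds; "joint_torque": joint torques, N m; "eef_pos": TCP position; "tool_rot": TCP orientation; "force": force on the tool from outside, world axes, zero at the start; "moment": the same for the moment, N m; "opening": finger opening in mm.
Only numpy, scipy, OpenCV 4.12 (cv2) and the standard library are available. Lean on these libraries where they do the work, as an engineer would, in place of code of your own. Each camera call takes 0.05 s, during which the arm holds its last target.

## Working session

There is one attempt and no reset: what is moved stays moved. The work goes in short steps, Python scripts to look and compute and a tool call to move; the robot and the scene stay as the last step left them, time stands still between calls to the robot, and variables do not carry over. Pictures are saved under pics/ and viewed, and the job is handed in when it is done.

Besides the shell and the picture viewer there is one more tool, called after "Emit:" in YAML: its name, and indented under it one key for each argument. jog_arm: Moves the arm, as the interface text tells. Its arguments: {"type":"object","properties":{"steps":{"type":"array"},"hand":{"type":"number"}},"required":["steps"]}

```bash
mkdir -p pics; ls; python3 - <<'E'
from bench import ctrl
import cv2,numpy as np
o=ctrl.get_obs(); print({k:np.round(v,3).tolist() for k,v in o.items()}, ctrl.grip_depth)
for n in ["scene","top"]:
    p,d=ctrl.snapshot(n); cv2.imwrite(f"pics/{n}0.png",p[:,:,::-1]); np.save(f"pics/{n}0.npy",d)
    c=ctrl.camera_params(n); print(n,c)
    for t in ["rake","tray","mat","tray_free","stop"]:
        print(t,[(np.round(r["centre"]).tolist(),round(r["score"],2)) for r in ctrl.pinpoint(n,t)]) if n=="top" else 0
E
```

```text
pics
{'time': 0.0, 'qpos': [1.069, 0.207, 1.543, -0.0, 1.393, -0.15], 'qd': [-0.0, 0.001, -0.0, -0.0, -0.001, -0.001], 'joint_torque': [0.001, -37.089, -28.141, 0.07, 0.037, -0.0], 'eef_pos': [197.772, 539.083, 204.293], 'tool_rot': [[-0.001, 0.345, 0.939], [-0.002, 0.939, -0.345], [-1.0, -0.002, -0.0]], 'force': [-0.301, 1.163, 0.497], 'moment': [0.015, -0.037, 0.02], 'opening': 93.993} 18.8
scene {'fx': 382.2841302567534, 'fy': 382.2841302567534, 'cx': 274.4684807881373, 'cy': 209.6907931003395, 'world_from_camera': array([[-3.39247643e-01, -8.05207409e-01,  4.86366183e-01,
         9.28288162e+02],
       [ 9.40623867e-01, -2.96814188e-01,  1.64706036e-01,
         1.44107461e+02],
       [ 1.17378632e-02,  5.13363775e-01,  8.58090821e-01,
         8.27336511e+02],
       [ 0.00000000e+00,  0.00000000e+00,  0.00000000e+00,
         1.00000000e+00]])}
top {'fx': 383.89041670919886, 'fy': 383.89041670919886, 'cx': 282.9420543661732, 'cy': 199.60629800074128, 'world_from_camera': array([[-2.72327616e-02,  9.92240601e-01, -1.21313501e-01,
         3.87934761e+02],
       [-9.99599423e-01, -2.60952389e-02,  1.09558891e-02,
        -1.01225262e+01],
       [ 7.70517317e-03,  1.21563264e-01,  9.92553778e-01,
         1.06368903e+03],
       [ 0.00000000e+00,  0.00000000e+00,  0.00000000e+00,
         1.00000000e+00]])}
rake [([403.0, 297.0], 0.91), ([418.0, 147.0], 0.59), ([355.0, 213.0], 0.58), ([422.0, 223.0], 0.58)]
tray [([246.0, 195.0], 0.72)]
mat [([350.0, 211.0], 0.88)]
tray_free [([240.0, 222.0], 0.68)]Traceback (most recent call last):
  File "<stdin>", line 8, in <module>
ValueError: it knows: bar, bowl, jar, mat, nozzle, rake, tray, tray_free
```

View pics/top0.png

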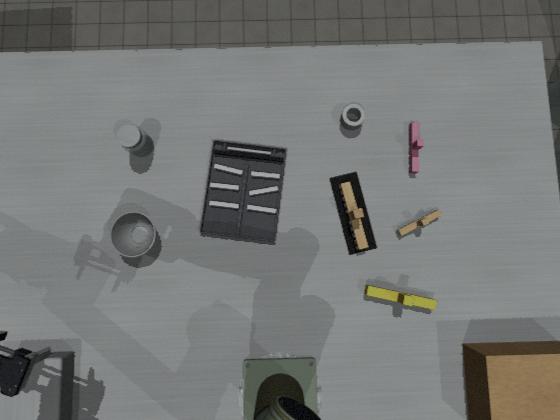

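View pics/scene0.png

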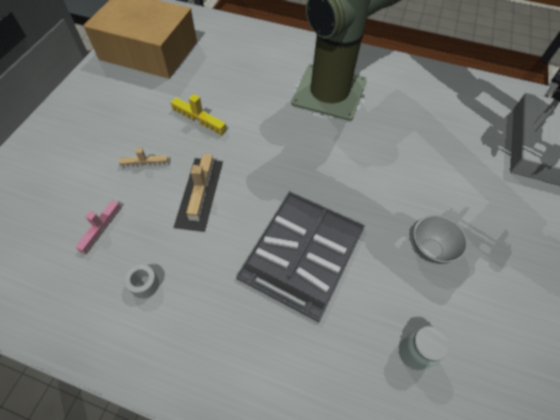

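Candidates for the rake (top view): the wooden one on the black mat (355,213), a smaller wooden one (420,223), a pink one (416,147) and a yellow one (402,297). By the description I choose the wooden one on the mat, and will check it in a close crop.

```bash
cat > h.py <<'E'
import numpy as np,cv2
from bench import ctrl
def bp(c,u,v,z=None,d=None):
    T=c["world_from_camera"]; r=np.array([(u-c["cx"])/c["fx"],-(v-c["cy"])/c["fy"],-1.0])
    if d is None:
        w=T[:3,:3]@r; d=(z-T[2,3])/w[2]
    return T[:3,:3]@(r*d)+T[:3,3]
def cloud(c,D):
    v,u=np.mgrid[:D.shape[0],:D.shape[1]]
    P=np.stack([(u-c["cx"])/c["fx"],-(v-c["cy"])/c["fy"],-np.ones(u.shape)],-1)*D[...,None]
    return P@c["world_from_camera"][:3,:3].T+c["world_from_camera"][:3,3]
def proj(c,p):
    T=np.linalg.inv(c["world_from_camera"]); q=T[:3,:3]@np.asarray(p,float)+T[:3,3]
    return np.array([c["cx"]+c["fx"]*q[0]/-q[2], c["cy"]-c["fy"]*q[1]/-q[2]])
E
python3 - <<'E'
from h import *
c=ctrl.camera_params("top"); p=cv2.imread("pics/top0.png"); D=np.load("pics/top0.npy")
P=cloud(c,D)
cv2.imwrite("pics/crop0.png",cv2.resize(p[130:260,190:450],None,fx=3,fy=3,interpolation=cv2.INTER_CUBIC))
g=p.astype(int); 
Z=P[...,2]
# tray dark
m=np.zeros(Z.shape,np.uint8); m[130:255,190:300]=(g[130:255,190:300].max(-1)<80)
n,l,s,_=cv2.connectedComponentsWithStats(cv2.morphologyEx(m,cv2.MORPH_CLOSE,np.ones((9,9))));k=1+s[1:,4].argmax();print(s[k])
ct=cv2.findContours((l==k).astype(np.uint8),0,2)[0][0]
q=cv2.boxPoints(cv2.minAreaRect(ct));print("tray px",q); print([bp(c,*x,z=22).round() .tolist()for x in q])
m=np.zeros(Z.shape,np.uint8); m[165:260,325:380]=(g[165:260,325:380].max(-1)<50)|((g[...,2]-g[...,0]>40)[165:260,325:380])
n,l,s,_=cv2.connectedComponentsWithStats(cv2.morphologyEx(m,cv2.MORPH_CLOSE,np.ones((7,7))));k=1+s[1:,4].argmax();print(s[k])
ct=cv2.findContours((l==k).astype(np.uint8),0,2)[0][0]
q=cv2.boxPoints(cv2.minAreaRect(ct));print("mat px",q); print([bp(c,*x,z=4).round() .tolist()for x in q])
sub=np.zeros(Z.shape,bool); sub[165:260,325:380]=True
for lo,hi in((40,60),(75,100)):
    s=sub&(Z>lo)&(Z<hi); pts=P[s]; print(lo,len(pts),pts.mean(0), cv2.minAreaRect(pts[:,:2].astype(np.float32)), np.median(pts[:,2]))
E
```

```text
[ 200  140   87  105 7262]
tray px [[198.79997 235.59999]
 [210.8769  138.9846 ]
 [286.44617 148.43077]
 [274.3692  245.04616]]
[[423.0, 208.0, 22.0], [690.0, 174.0, 22.0], [658.0, -35.0, 22.0], [393.0, 5.0, 22.0]]
[ 330  172   46   83 2172]
mat px [[329.18585 178.21242]
 [356.0938  171.19295]
 [376.0584  247.72392]
 [349.15045 254.7434 ]]
[[574.0, -153.0, 4.0], [592.0, -230.0, 4.0], [378.0, -274.0, 4.0], [361.0, -199.0, 4.0]]
40 125 [ 469.64747435 -206.90234503   42.18694943] ((467.9013671875, -209.363525390625), (181.12301635742188, 24.970170974731445), 12.879613876342773) 40.876458461838524
75 100 [ 467.43160923 -208.49189861   91.18012311] ((467.74169921875, -209.55197143554688), (23.504159927368164, 24.2525634765625), 11.338155746459961) 91.9610678710306
```

View pics/crop0.png

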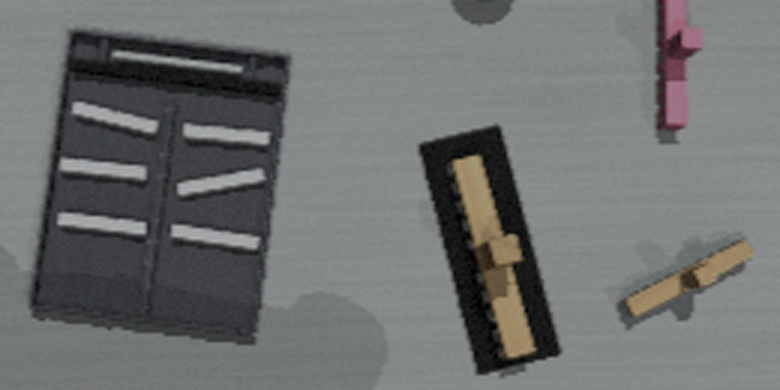

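The crop confirms it: the wooden rake standing on the black mat is the larger wooden one. On the way I'll look at the tray with the wrist camera.

Emit:
jog_arm:
  steps:
    - [-10,-31,46,0]
    - [-10,-31,46,0]
    - [-10,-31,46,0]
    - [-10,-31,46,0]
    - [-10,-31,46,0]

```text
time: 0.92
eef_pos: [361.4, 313.5, 255.9]
tool_rot: [[0.001, 0.344, 0.939], [0.0, 0.939, -0.344], [-1.0, 0.001, 0.0]]
force: [0.5, 0.4, 0.2]
opening: 94.2
```

Emit:
jog_arm:
  steps:
    - [-10,-31,46,0]
    - [-10,-31,46,0]
    - [-10,-31,46,0]
    - [-10,-31,40,0]
    - [0,0,0,0]

```text
time: 1.55
eef_pos: [487.0, 134.5, 296.2]
tool_rot: [[0.002, 0.35, 0.937], [-0.0, 0.937, -0.35], [-1.0, 0.0, 0.002]]
force: [-0.6, 0.6, -0.6]
opening: 93.9
```

```bash
python3 - <<'E'
from h import *
o=ctrl.get_obs(); print(o["eef_pos"],o["qpos"])
c=ctrl.camera_params("wrist"); p,d=ctrl.snapshot("wrist"); print(c)
cv2.imwrite("pics/w1.png",p[:,:,::-1]); np.save("pics/w1.npy",d); np.save("pics/w1c.npy",c,allow_pickle=True)
E
```

```text
[486.96476275 134.54414289 296.22236985] [ 9.85263748e-02 -2.86195146e-03  1.58476176e+00 -6.13370488e-04
  1.55789200e+00 -1.11499097e+00]
{'fx': 304.64005746021735, 'fy': 304.64005746021735, 'cx': 274.1704989194683, 'cy': 211.58902697058414, 'world_from_camera': array([[ 3.49286382e-01, -9.06896044e-01, -2.35666266e-01,
         4.18653566e+02],
       [ 9.37014990e-01,  3.38431380e-01,  8.64124364e-02,
         1.59630088e+02],
       [ 1.38976303e-03, -2.51005512e-01,  9.67984660e-01,
         4.74911886e+02],
       [ 0.00000000e+00,  0.00000000e+00,  0.00000000e+00,
         1.00000000e+00]])}
```

View pics/w1.png

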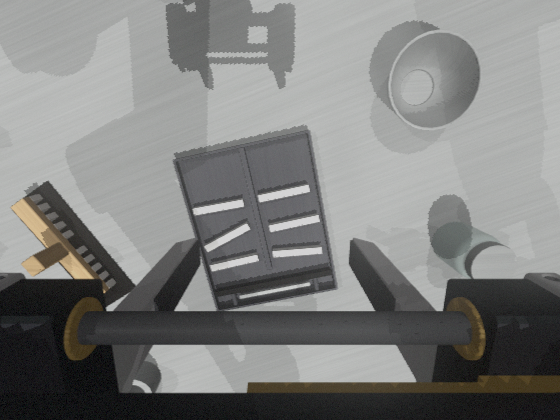

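The wrist view shows the whole tray: the free end at the top (around (245,145)), the stop at the bottom (around (275,290)), the rib in between, and the six bars. Next I measure it.

```bash
python3 - <<'E'
from h import *
c=np.load("pics/w1c.npy",allow_pickle=True).item(); D=np.load("pics/w1.npy"); p=cv2.imread("pics/w1.png"); P=cloud(c,D)
g=p.max(-1).astype(int)
m=np.zeros(g.shape,np.uint8); m[115:312,165:345]=g[115:312,165:345]<112
m=cv2.morphologyEx(m,cv2.MORPH_CLOSE,np.ones((15,15)))
m=cv2.morphologyEx(m,cv2.MORPH_OPEN,np.ones((9,9)))
n,l,s,_=cv2.connectedComponentsWithStats(m);k=1+s[1:,4].argmax();print(s[k])
ct=cv2.findContours((l==k).astype(np.uint8),0,2)[0][0]
Z=P[...,2]
a=np.deg2rad(-7.5)
S=np.zeros(g.shape,bool);S[100:320,160:350]=True
for lo,hi in((-4,2),(2,7),(9,14),(14,20),(20,26)):
    s=S&(Z>lo)&(Z<hi)&(D>0)&(l==k); print(lo,hi,s.sum(),np.median(Z[s]) if s.any() else 0)
sp=(D>0)&(l==k)&(Z>11)
q=P[sp][:,:2].astype(np.float32); r=cv2.minAreaRect(q); print("Z>11",r, cv2.boxPoints(r).tolist())
r=cv2.minAreaRect(ct);q=cv2.boxPoints(r);print(q.tolist());print([bp(c,*x,z=18).round(1).tolist() for x in q])
vis=cv2.resize(p[110:320,160:350],None,fx=3.8,fy=2.8*1); vis=cv2.resize(p[110:320,160:350],None,fx=2.8,fy=2.8,interpolation=cv2.INTER_CUBIC)
cv2.imwrite("pics/w1crop.png",vis)
# bars: bright
b=((p.min(-1)>150)&(l==k)).astype(np.uint8)
n,l2,s,ce=cv2.connectedComponentsWithStats(b)
for i in range(1,n):
    if s[i,4]>60:
        v,u=np.nonzero(l2==i); pts=np.array([bp(c,x,y,z=16)[:2] for x,y in zip(u,v)],np.float32); print(cv2.minAreaRect(pts),np.median(Z[l2==i]))
E
```

```text
[  165   132   170   180 23664]
-4 2 1558 0.1527181073874999
2 7 13669 3.564837711647783
9 14 1214 12.390999344897352
14 20 4872 15.947600670759982
20 26 5 20.116427575920568
Z>11 ((546.4070434570312, 86.89297485351562), (205.9381103515625, 262.184814453125), 81.7193374633789) [[401.85150146484375, 3.8776473999023438], [661.3029174804688, -33.882789611816406], [690.9625854492188, 169.90829467773438], [431.51116943359375, 207.66873168945312]]
[[165.0, 132.0], [334.0, 132.0], [334.0, 311.0], [165.0, 311.0]]
[[362.8, 12.1, 18.0], [448.4, 241.9, 18.0], [728.2, 153.0, 18.0], [628.1, -114.9, 18.0]]
((507.96240234375, 141.96713256835938), (79.89844512939453, 11.515857696533203), 81.69884490966797) 15.45616820371589
((493.1368408203125, 39.52701187133789), (79.071533203125, 11.425375938415527), 80.08021545410156) 15.330032390561058
((558.7644653320312, 140.8665771484375), (80.07671356201172, 11.570756912231445), 82.21648406982422) 15.579938856747276
((543.6016235351562, 32.81853485107422), (11.511234283447266, 79.93758392333984), 8.85450553894043) 15.264928947451722
((606.23876953125, 129.5360870361328), (80.37140655517578, 11.531296730041504), 74.47589111328125) 15.482846650901422
((587.9464111328125, 27.169179916381836), (79.64512634277344, 11.5062894821167), 83.16366577148438) 15.38356063258044
((580.299560546875, -30.335573196411133), (19.76120948791504, 24.916637420654297), 69.51644897460938) -0.5277412840597151
((657.2107543945312, 71.61605834960938), (117.88937377929688, 5.74484395980835), 81.25684356689453) 14.010575908996543
((674.3214721679688, 45.68806076049805), (117.18438720703125, 24.602270126342773), 69.50662994384766) -0.513645813344084
```

View pics/w1crop.png

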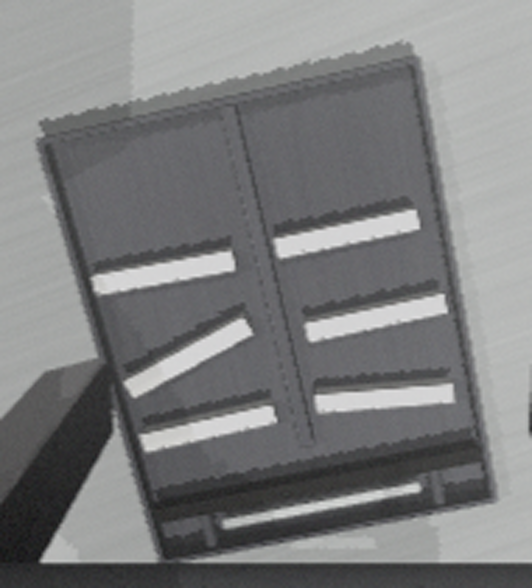

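```bash
cat >> h.py <<'E'
def plan(target,yaw,n=None,step=50,dyaw_max=0.18,start=None):
    """rows (rounded) from measured pose to TCP target with tool pointing down, tool-y yaw (rad)"""
    o=ctrl.get_obs(); p=np.array(o["eef_pos"] if start is None else start[0],float)
    y0=np.arctan2(o["tool_rot"][1][1],o["tool_rot"][0][1]) if start is None else start[1]
    d=np.asarray(target,float)-p; w=yaw-y0; w=(w+np.pi)%(2*np.pi)-np.pi if abs(w)>2*np.pi else w
    n=n or int(max(1,np.ceil(np.linalg.norm(d)/step),np.ceil(abs(w)/dyaw_max)))
    rows=[];q=p.copy();y=y0
    for i in range(n):
        nt=p+d*(i+1)/n; ey=np.array([np.cos(y),np.sin(y),0]); ez=np.array([np.sin(y),-np.cos(y),0])
        e=nt-q; r=[-e[2],e@ey,e@ez,-(y0+w*(i+1)/n-y)]
        r=[round(r[0],1),round(r[1],1),round(r[2],1),round(r[3],3)]
        rows.append(r); q=q+np.array([0,0,-r[0]])+r[1]*ey+r[2]*ez; y-=r[3]
    print("pose",p.round(1),round(y0,4))
    for k in range(0,n,5): print(rows[k:k+5])
E
python3 - <<'E'
from h import *
plan([468,-209.5,170],np.deg2rad(-77.1))
E
```

```text
pose [485.7 136.1 295.6] 1.2157
[[np.float64(8.4), np.float64(-22.0), np.float64(6.9), np.float64(0.171)], [np.float64(8.3), np.float64(-20.5), np.float64(10.6), np.float64(0.171)], [np.float64(8.4), np.float64(-18.5), np.float64(13.9), np.float64(0.17)], [np.float64(8.4), np.float64(-15.8), np.float64(16.8), np.float64(0.171)], [np.float64(8.4), np.float64(-12.7), np.float64(19.2), np.float64(0.171)]]
[[np.float64(8.3), np.float64(-9.3), np.float64(21.1), np.float64(0.171)], [np.float64(8.4), np.float64(-5.5), np.float64(22.4), np.float64(0.17)], [np.float64(8.4), np.float64(-1.6), np.float64(23.0), np.float64(0.171)], [np.float64(8.4), np.float64(2.3), np.float64(23.0), np.float64(0.171)], [np.float64(8.3), np.float64(6.1), np.float64(22.2), np.float64(0.171)]]
[[np.float64(8.4), np.float64(9.9), np.float64(20.9), np.float64(0.17)], [np.float64(8.4), np.float64(13.2), np.float64(18.9), np.float64(0.171)], [np.float64(8.4), np.float64(16.3), np.float64(16.4), np.float64(0.171)], [np.float64(8.3), np.float64(18.8), np.float64(13.3), np.float64(0.171)], [np.float64(8.4), np.float64(20.8), np.float64(10.0), np.float64(0.17)]]
```

Emit:
jog_arm:
  steps:
    - [8.5,-22,7,0.171]
    - [8.5,-20.5,10.5,0.171]
    - [8.5,-18.5,14,0.171]
    - [8.5,-16,17,0.171]
    - [8.5,-13,19,0.171]

```text
time: 2.22
eef_pos: [478.3, 22.8, 252.3]
tool_rot: [[-0.001, 0.936, 0.353], [0.001, 0.353, -0.936], [-1.0, -0.001, -0.001]]
force: [-0.8, -0.3, -0.5]
opening: 93.7
```

Emit:
jog_arm:
  steps:
    - [8.5,-9.5,21,0.171]
    - [8.5,-5.5,22.5,0.171]
    - [8.5,-1.5,23,0.171]
    - [8.5,2.5,23,0.171]
    - [8.5,6,22,0.171]

```text
time: 2.85
eef_pos: [473.1, -92.1, 209.8]
tool_rot: [[-0.001, 0.88, -0.474], [0.001, -0.474, -0.88], [-1.0, -0.001, -0.0]]
force: [0.8, -0.2, -0.2]
opening: 93.9
```

Emit:
jog_arm:
  steps:
    - [8.5,10,21,0.171]
    - [8.5,13,19,0.171]
    - [8.5,16,16.5,0.171]
    - [8.5,19,13,0.171]
    - [8.5,21,10,0.171]

```text
time: 3.48
eef_pos: [467.7, -207.4, 167.3]
tool_rot: [[-0.0, 0.22, -0.976], [0.001, -0.976, -0.22], [-1.0, -0.001, 0.0]]
force: [0.3, -0.4, 0.4]
opening: 94.1
```

Emit:
jog_arm:
  steps:
    - [0,0,0,0]

```text
time: 3.6
eef_pos: [467.1, -207.7, 166.9]
tool_rot: [[-0.002, 0.225, -0.974], [0.002, -0.974, -0.225], [-1.0, -0.002, 0.001]]
force: [0.2, 0.4, -0.5]
opening: 93.7
```

```bash
python3 - <<'E'
from h import *
o=ctrl.get_obs(); print(o["eef_pos"],o["qpos"])
c=ctrl.camera_params("wrist"); p,d=ctrl.snapshot("wrist")
cv2.imwrite("pics/w2.png",p[:,:,::-1]); P=cloud(c,d);Z=P[...,2]
near=(d>0)&(np.hypot(P[...,0]-468,P[...,1]+209.5)<130)
wood=(p[...,0].astype(int)-p[...,2]>40)
for lo,hi in((33,50),(80,100)):
    s=near&(Z>lo)&(Z<hi)&wood; q=P[s]; print(lo,s.sum(),cv2.minAreaRect(q[:,:2].astype(np.float32)) if s.any() else 0, np.median(q[:,2]) if s.any() else 0)
s=near&(p.max(-1)<60)&(Z<9)&(Z>1); q=P[s]; print(s.sum(),cv2.minAreaRect(q[:,:2].astype(np.float32)))
plan([468,-209.5,60],np.deg2rad(-77.1))
E
```

```text
[ 467.10616212 -207.70446403  166.92472299] [-5.88132812e-01  1.08916626e-01  1.73691533e+00  4.52359061e-04
  1.29829953e+00  7.56043875e-01]
33 3315 ((468.5868835449219, -211.10244750976562), (181.9853515625, 25.06458854675293), 12.878039360046387) 37.540280081356684
80 719 ((469.0184631347656, -211.44134521484375), (23.295995712280273, 22.848342895507812), 12.58301067352295) 91.40433405270943
470 ((476.52056884765625, -211.25582885742188), (216.4606475830078, 72.3911361694336), 12.587935447692871)
pose [ 467.4 -207.2  167.4] -1.3427
[[np.float64(35.8), np.float64(0.8), np.float64(-0.0), np.float64(0.001)], [np.float64(35.8), np.float64(0.8), np.float64(-0.0), np.float64(0.001)], [np.float64(35.8), np.float64(0.8), np.float64(-0.0), np.float64(0.001)]]
```

View pics/w2.png

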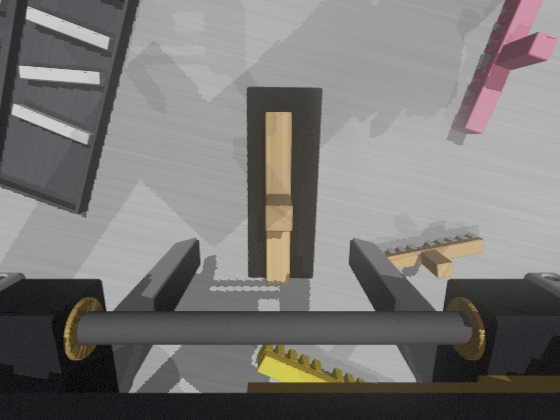

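The wrist view shows the wooden rake on its mat at (278,215), between the open fingers. I descend round the handle.

Emit:
jog_arm:
  steps:
    - [31,1.8,-0.4,0]
    - [31,1.8,-0.4,0]
    - [31,0,0,0]
    - [30.5,0,0,0]
    - [0,0,0,0]

```text
time: 4.28
eef_pos: [467.4, -209.0, 42.5]
tool_rot: [[-0.005, 0.226, -0.974], [0.004, -0.974, -0.226], [-1.0, -0.005, 0.004]]
force: [-0.8, 0.2, 0.0]
opening: 94.1
```

Emit:
jog_arm:
  steps:
    - [0,0,0,0]
    - [0,0,0,0]
    - [0,0,0,0]
    - [0,0,0,0]
    - [0,0,0,0]
  hand: 10

```text
time: 4.9
eef_pos: [469.3, -212.2, 44.7]
tool_rot: [[0.0, 0.223, -0.975], [-0.0, -0.975, -0.223], [-1.0, 0.0, -0.0]]
force: [-0.5, -0.0, -0.0]
opening: 47.1
```

Emit:
jog_arm:
  steps:
    - [0,0,0,0]
    - [0,0,0,0]
    - [0,0,0,0]
    - [0,0,0,0]
    - [0,0,0,0]

```text
time: 5.52
eef_pos: [469.1, -211.9, 44.3]
tool_rot: [[-0.0, 0.223, -0.975], [0.0, -0.975, -0.223], [-1.0, -0.0, 0.0]]
force: [-0.3, 0.5, -0.5]
opening: 24.1
```

```bash
python3 - <<'E'
from h import *
for i in range(2):
    o=ctrl.get_obs(); print(o["time"],o["eef_pos"],o["opening"],o["force"])
E
```

```text
5.525 [ 469.12158523 -211.94910782   44.29867184] 24.074431813893035 [-0.2586846   0.52760565 -0.49299138]
5.525 [ 469.12158523 -211.94910782   44.29867184] 24.074431813893035 [-0.2586846   0.52760565 -0.49299138]
```

Gripped at 24 mm. Lifting.

Emit:
jog_arm:
  steps:
    - [-15,0,0,0]
    - [-20,0,0,0]
    - [-20,0,0,0]
    - [-20,0,0,0]
    - [0,0,0,0]

```text
time: 6.15
eef_pos: [470.9, -213.1, 122.0]
tool_rot: [[0.004, 0.223, -0.975], [-0.003, -0.975, -0.223], [-1.0, 0.004, -0.004]]
force: [0.9, 0.7, -2.4]
opening: 24.2
```

```bash
python3 - <<'E'
from h import *
o=ctrl.get_obs(); print(o["eef_pos"],o["opening"],o["force"])
a=-np.deg2rad(8.28); x=np.array([np.cos(a),np.sin(a)]);print(np.array([539.5,87.9])-95*x)
plan([445.5,101.6,119],a,n=14)
E
```

```text
[ 470.88767598 -213.09444282  121.99362254] 24.20164254378639 [ 0.85056087  0.68476561 -2.39097497]
[445.49026873 101.58102434]
pose [ 470.9 -213.1  122. ] -1.346
[[np.float64(0.2), np.float64(-22.3), np.float64(-3.2), np.float64(-0.086)], [np.float64(0.2), np.float64(-22.0), np.float64(-5.2), np.float64(-0.086)], [np.float64(0.2), np.float64(-21.4), np.float64(-7.0), np.float64(-0.085)], [np.float64(0.3), np.float64(-20.8), np.float64(-8.8), np.float64(-0.086)], [np.float64(0.2), np.float64(-19.9), np.float64(-10.6), np.float64(-0.086)]]
[[np.float64(0.2), np.float64(-18.9), np.float64(-12.2), np.float64(-0.086)], [np.float64(0.2), np.float64(-17.9), np.float64(-13.8), np.float64(-0.086)], [np.float64(0.2), np.float64(-16.5), np.float64(-15.3), np.float64(-0.086)], [np.float64(0.2), np.float64(-15.2), np.float64(-16.7), np.float64(-0.085)], [np.float64(0.2), np.float64(-13.8), np.float64(-17.9), np.float64(-0.086)]]
[[np.float64(0.3), np.float64(-12.1), np.float64(-19.0), np.float64(-0.086)], [np.float64(0.2), np.float64(-10.5), np.float64(-19.9), np.float64(-0.086)], [np.float64(0.2), np.float64(-8.7), np.float64(-20.8), np.float64(-0.086)], [np.float64(0.2), np.float64(-6.9), np.float64(-21.5), np.float64(-0.085)]]
```

Emit:
jog_arm:
  steps:
    - [0,-22.3,-3.2,-0.086]
    - [0,-22,-5.2,-0.086]
    - [0,-21.4,-7,-0.085]
    - [0,-20.8,-8.8,-0.086]
    - [0,-19.9,-10.6,-0.086]

```text
time: 6.78
eef_pos: [459.4, -98.6, 118.6]
tool_rot: [[-0.001, 0.61, -0.792], [0.001, -0.792, -0.61], [-1.0, -0.001, 0.001]]
force: [0.8, -0.0, -1.6]
opening: 23.8
```

Emit:
jog_arm:
  steps:
    - [0,-18.9,-12.2,-0.086]
    - [0,-17.9,-13.8,-0.086]
    - [0,-16.5,-15.3,-0.086]
    - [0,-15.2,-16.7,-0.085]
    - [0,-13.8,-17.9,-0.086]

```text
time: 7.4
eef_pos: [450.2, 13.6, 118.7]
tool_rot: [[-0.001, 0.885, -0.466], [0.0, -0.466, -0.885], [-1.0, -0.001, 0.0]]
force: [-1.1, 0.3, -1.6]
opening: 24.2
```

Emit:
jog_arm:
  steps:
    - [0,-12.1,-19,-0.086]
    - [0,-10.5,-19.9,-0.086]
    - [0,-8.7,-20.8,-0.086]
    - [0,-6.9,-21.5,-0.086]
    - [0,0,0,0]

```text
time: 8.02
eef_pos: [442.9, 103.6, 118.7]
tool_rot: [[-0.002, 0.99, -0.142], [-0.0, -0.142, -0.99], [-1.0, -0.002, 0.0]]
force: [0.1, -0.4, -2.3]
opening: 23.7
```

Emit:
jog_arm:
  steps:
    - [0,0,0,0]

```text
time: 8.15
eef_pos: [443.5, 102.3, 119.0]
tool_rot: [[-0.001, 0.99, -0.144], [-0.001, -0.144, -0.99], [-1.0, -0.001, 0.001]]
force: [0.2, 0.8, -1.3]
opening: 23.6
```

```bash
cat > look.py <<'E'
from h import *
import sys
tag=sys.argv[1]
o=ctrl.get_obs(); print(o["time"],o["eef_pos"].round(2),o["opening"].round(2),o["force"].round(2),"yaw",np.degrees(np.arctan2(o["tool_rot"][1][1],o["tool_rot"][0][1])))
O=np.array([539.5,87.9]); a=-np.deg2rad(8.28); X=np.array([np.cos(a),np.sin(a)]);Y=np.array([-X[1],X[0]])
e=o["eef_pos"][:2]-O; print("tcp in tray",e@X,e@Y)
c=ctrl.camera_params("top"); p,d=ctrl.snapshot("top"); cv2.imwrite(f"pics/{tag}_top.png",cv2.resize(p[110:270,170:320,::-1],None,fx=3.7,fy=3.7,interpolation=cv2.INTER_CUBIC))
c=ctrl.camera_params("wrist"); p,d=ctrl.snapshot("wrist"); cv2.imwrite(f"pics/{tag}_w.png",p[...,::-1]); np.save(f"pics/{tag}_w.npy",d); np.save(f"pics/{tag}_wc.npy",c,allow_pickle=True)
E
python3 look.py a
```

```text
Traceback (most recent call last):
  File "look.py", line 4, in <module>
    o=ctrl.get_obs(); print(o["time"],o["eef_pos"].round(2),o["opening"].round(2),o["force"].round(2),"yaw",np.degrees(np.arctan2(o["tool_rot"][1][1],o["tool_rot"][0][1])))
                                                            ^^^^^^^^^^^^^^^^^^
AttributeError: 'float' object has no attribute 'round'
```

```bash
sed -i 's/o\["opening"\].round(2)/o["opening"]/' look.py; python3 look.py a
```

```text
8.15 [443.45 102.25 119.  ] 23.552127982083324 [ 0.21  0.84 -1.31] yaw -8.291150464224117
tcp in tray -97.1134571269956 0.3708471475903685
```

View pics/a_w.png

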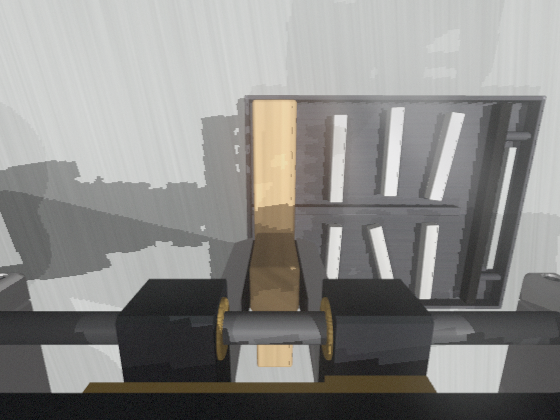

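View pics/a_top.png

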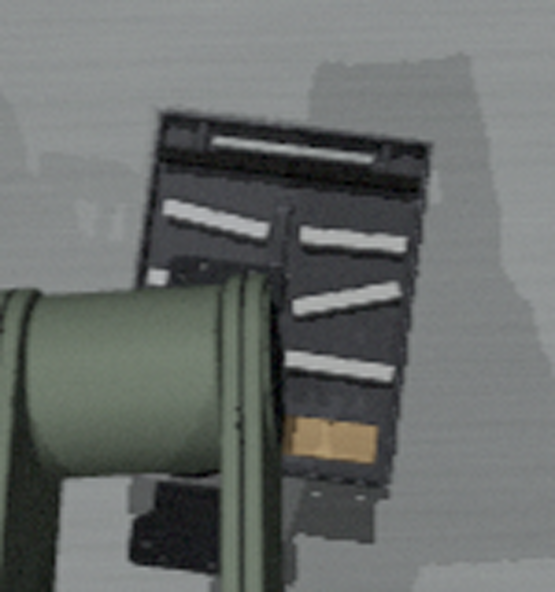

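The wrist view shows the rake's head (275,150) parallel to the tray's near wall (column 250), with the rib at row 208. I check the numbers.

```bash
cat > m.py <<'E'
from h import *
import sys
t=sys.argv[1]
c=np.load(f"pics/{t}_wc.npy",allow_pickle=True).item(); D=np.load(f"pics/{t}_w.npy"); p=cv2.imread(f"pics/{t}_w.png"); P=cloud(c,D);Z=P[...,2]
O=np.array([539.5,87.9]); a=-np.deg2rad(8.28); X=np.array([np.cos(a),np.sin(a)]);Y=np.array([-X[1],X[0]])
Q=P[...,:2]-O; T=np.stack([Q@X,Q@Y],-1)
wood=(p[...,2].astype(int)-p[...,0]>35)&(D>0)
zt=float(sys.argv[2])
s=wood&(abs(Z-zt)<8)&(np.arange(420)[:,None]<330); q=T[s].astype(np.float32); print("head",s.sum(),np.median(Z[s]),cv2.minAreaRect(q),"ymax",np.percentile(q[:,1],99.5),"x",np.percentile(q[:,0],[1,50,99]))
# walls: points z>15 within region
w=(D>0)&(abs(Z-17.5)<3.5)&~wood
for nm,m in (("left wall",w&(T[...,1]>95)&(T[...,1]<112)&(T[...,0]>-50)&(T[...,0]<120)),("far wall",w&(T[...,0]>125)&(T[...,0]<145)&(T[...,1]>0)&(T[...,1]<95)),("right wall",w&(T[...,1]<-92)&(T[...,1]>-112)&(T[...,0]>-30)&(T[...,0]<120))):
    q=T[m]; print(nm,m.sum(),np.percentile(q,[2,50,98],axis=0).round(1).tolist() if len(q) else 0)
    if len(q)>20:
        i=0 if nm!="far wall" else 1; f=np.polyfit(q[:,i],q[:,1-i],1); print("  slope",f)
r=(D>0)&(abs(Z-16)<2)&(abs(T[...,1])<9)&(T[...,0]>-70)&(T[...,0]<78)&(p.max(-1)<120); q=T[r]; print("rib",r.sum(),np.percentile(q,[2,50,98],axis=0).round(1).tolist(),np.polyfit(q[:,0],q[:,1],1) if len(q) else 0)
# profile of heights along the x at y=+/-50, far end
for yy in (70,20,-20):
    print(yy,[(x,round(float(np.median(Z[(abs(T[...,0]-x)<1.5)&(abs(T[...,1]-yy)<8)&(D>0)])),1)) for x in range(76,140,4) if ((abs(T[...,0]-x)<1.5)&(abs(T[...,1]-yy)<8)&(D>0)).any()])
E
python3 m.py a 113
```

```text
head 5625 112.36035505270237 ((-97.04790496826172, 50.02259826660156), (25.935035705566406, 83.10356140136719), 0.0748048946261406) ymax 90.85162 x [-109.66774231  -97.23691559  -84.54412476]
left wall 1100 [[-46.2, 96.1], [34.4, 101.9], [116.4, 104.5]]
  slope [-1.29672569e-02  1.02372346e+02]
far wall 765 [[128.4, 2.5], [135.2, 53.0], [138.5, 92.9]]
  slope [-6.16250316e-03  1.35591502e+02]
right wall 362 [[57.8, -103.3], [92.8, -100.1], [117.9, -92.5]]
  slope [ 1.11923778e-02 -1.00688172e+02]
rib 748 [[-68.6, -2.9], [-8.8, 0.3], [65.6, 4.5]] [-0.00511008  0.65444157]
70 [(76, 3.8), (80, 3.6), (84, 3.6), (88, 3.7), (92, 3.6), (96, 3.6), (100, 10.2), (104, 17.6), (108, 17.7), (112, 15.4), (116, 14.0), (120, 13.3), (124, 11.9), (128, 5.2), (132, 10.8), (136, 14.8)]
20 [(76, 3.4), (80, 3.4), (84, 3.3), (88, 3.2), (92, 3.3), (96, 3.6), (100, 10.0), (104, 17.5), (108, 17.5), (112, 16.0), (116, 11.3), (120, 13.9), (124, 13.6), (132, 3.8), (136, 12.7)]
-20 [(76, 3.5), (80, 3.5), (84, 3.5), (88, 3.6), (92, 3.5), (96, 3.4), (100, 10.1), (104, 17.6), (108, 17.6), (116, 11.3), (120, 13.8), (124, 13.8), (132, 3.6), (136, 13.8)]
```

The stop's front is at about tray x = +101, and the rake head is aligned and centred. Lowering.

Emit:
jog_arm:
  steps:
    - [18,0,0,0]
    - [18,0,0,0]
    - [18,0,0,0]
    - [12,0,0,0]
    - [0,0,0,0]

```text
time: 8.88
eef_pos: [443.0, 102.2, 52.6]
tool_rot: [[-0.002, 0.99, -0.144], [-0.0, -0.144, -0.99], [-1.0, -0.002, 0.0]]
force: [0.7, -0.2, -2.3]
opening: 24.0
```

Emit:
jog_arm:
  steps:
    - [3,0,0,0]
    - [2,0,0,0]
    - [0,0,0,0]

```text
time: 9.25
eef_pos: [444.0, 102.7, 48.7]
tool_rot: [[0.001, 0.99, -0.143], [-0.0, -0.143, -0.99], [-1.0, 0.001, -0.0]]
force: [-0.1, -0.7, -1.3]
opening: 24.1
```

Emit:
jog_arm:
  steps:
    - [1,0,0,0]
    - [1,0,0,0]
    - [0,0,0,0]

```text
time: 9.62
eef_pos: [443.7, 102.7, 46.4]
tool_rot: [[-0.0, 0.99, -0.143], [-0.0, -0.143, -0.99], [-1.0, -0.0, 0.0]]
force: [0.3, 0.8, -1.6]
opening: 23.8
```

Emit:
jog_arm:
  steps:
    - [1,0,0,0]
    - [0,0,0,0]

```text
time: 9.88
eef_pos: [443.7, 102.6, 45.3]
tool_rot: [[-0.0, 0.99, -0.144], [-0.0, -0.144, -0.99], [-1.0, -0.0, 0.0]]
force: [-0.1, -0.6, -2.0]
opening: 23.7
```

Emit:
jog_arm:
  steps:
    - [1,0,0,0]
    - [0,0,0,0]

```text
time: 10.12
eef_pos: [443.8, 102.6, 44.4]
tool_rot: [[-0.0, 0.99, -0.144], [-0.0, -0.144, -0.99], [-1.0, -0.0, 0.0]]
force: [-0.9, -0.3, -1.6]
opening: 23.8
```

Emit:
jog_arm:
  steps:
    - [0,4,0,0]
    - [0,6,0,0]
    - [0,6,0,0]
    - [0,6,0,0]
    - [0,6,0,0]

```text
time: 10.75
eef_pos: [472.0, 98.5, 44.4]
tool_rot: [[0.0, 0.99, -0.144], [-0.0, -0.144, -0.99], [-1.0, 0.0, 0.0]]
force: [-0.6, 0.2, -1.5]
opening: 23.8
```

Emit:
jog_arm:
  steps:
    - [0,6,0,0]
    - [0,6,0,0]
    - [0,6,0,0]
    - [0,6,0,0]
    - [0,6,0,0]

```text
time: 11.38
eef_pos: [501.6, 94.3, 44.4]
tool_rot: [[-0.0, 0.99, -0.143], [-0.0, -0.143, -0.99], [-1.0, -0.0, 0.0]]
force: [0.2, 0.9, -2.4]
opening: 23.8
```

Emit:
jog_arm:
  steps:
    - [0,6,0,0]
    - [0,6,0,0]
    - [0,6,0,0]
    - [0,6,0,0]
    - [0,6,0,0]

```text
time: 12.0
eef_pos: [531.2, 90.0, 44.4]
tool_rot: [[-0.0, 0.99, -0.144], [-0.0, -0.144, -0.99], [-1.0, -0.0, 0.0]]
force: [-0.8, 0.3, -1.4]
opening: 23.7
```

```bash
python3 look.py b
```

```text
12.0 [531.2   89.96  44.38] 23.707790736510685 [-0.75  0.28 -1.41] yaw -8.251416446385486
tcp in tray -8.51484352424646 0.8462906099159191
```

View pics/b_w.png

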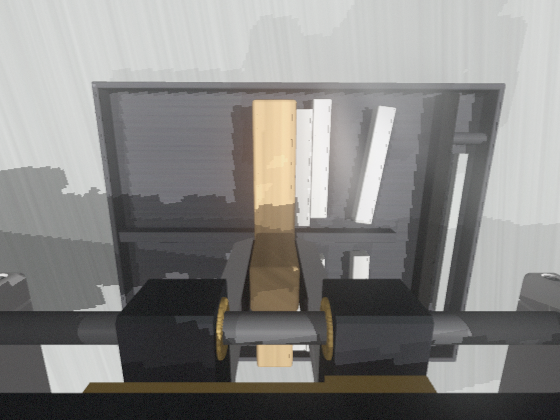

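View pics/b_top.png

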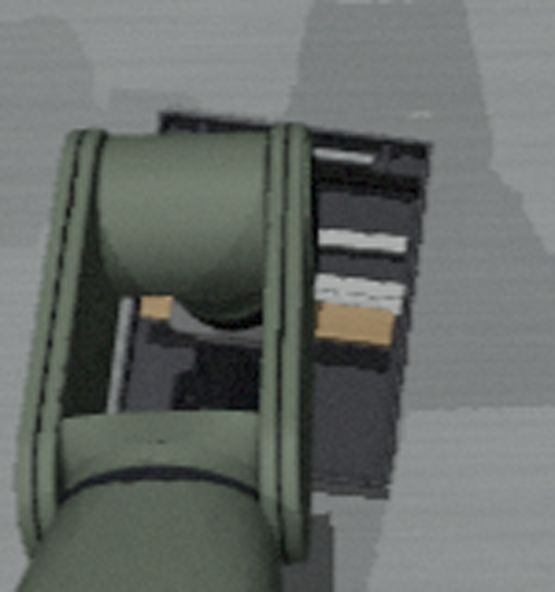

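Two bars in the left lane (305 and 320,160) already lie parallel in front of the head, and the rest are going well. Continuing.

Emit:
jog_arm:
  steps:
    - [0,5,0,0]
    - [0,5,0,0]
    - [0,5,0,0]
    - [0,5,0,0]
    - [0,5,0,0]

```text
time: 12.72
eef_pos: [555.9, 86.4, 44.4]
tool_rot: [[-0.0, 0.99, -0.144], [0.0, -0.144, -0.99], [-1.0, -0.0, 0.0]]
force: [-1.0, 0.0, -1.6]
opening: 23.9
```

Emit:
jog_arm:
  steps:
    - [0,5,0,0]
    - [0,5,0,0]
    - [0,5,0,0]
    - [0,3,0,0]
    - [0,2,0,0]

```text
time: 13.35
eef_pos: [575.6, 83.5, 44.4]
tool_rot: [[-0.0, 0.99, -0.144], [-0.0, -0.144, -0.99], [-1.0, -0.0, 0.0]]
force: [-0.8, 0.4, -1.9]
opening: 23.7
```

Emit:
jog_arm:
  steps:
    - [0,2,0,0]
    - [0,1,0,0]
    - [0,1,0,0]
    - [0,0,0,0]

```text
time: 13.85
eef_pos: [579.6, 83.0, 44.5]
tool_rot: [[0.0, 0.99, -0.144], [-0.0, -0.144, -0.99], [-1.0, 0.0, 0.0]]
force: [-1.0, 0.8, -1.8]
opening: 23.9
```

```bash
python3 look.py c; python3 m.py c 38 | head -1
```

```text
13.85 [579.55  82.96  44.47] 23.90745780790581 [-1.03  0.78 -1.83] yaw -8.252484079641267
tcp in tray 40.34491232925294 0.8792185331222562
head 5553 37.700328101021455 ((39.979366302490234, 50.2653694152832), (25.700050354003906, 84.08297729492188), 0.02745835669338703) ymax 91.540825 x [27.51999634 39.95261383 52.33737564]
```

View pics/c_w.png

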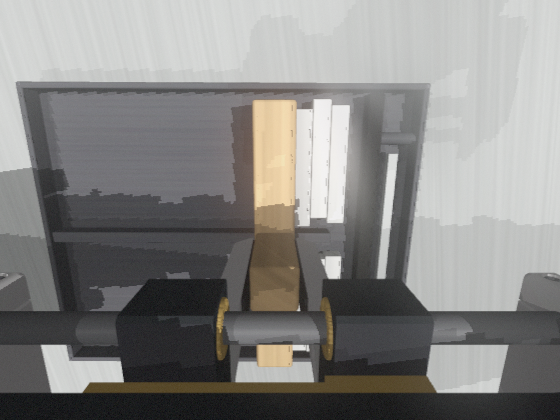

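View pics/c_top.png

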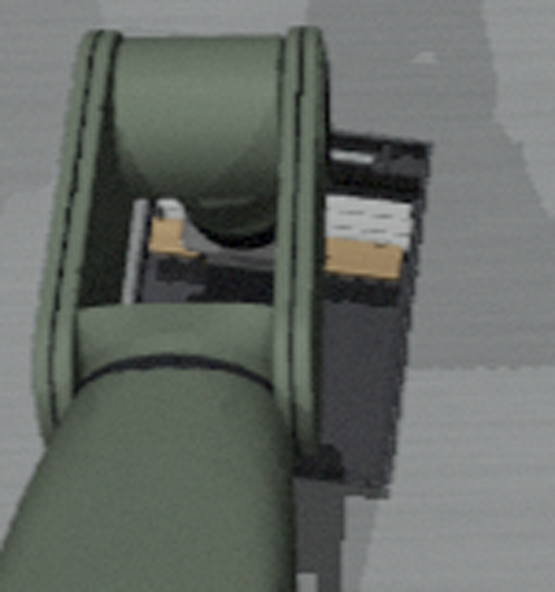

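All bars are packed in front of the head (columns 303–340), just short of the stop. Small steps now, watching the force.

Emit:
jog_arm:
  steps:
    - [0,2,0,0]
    - [0,2,0,0]
    - [0,1.5,0,0]
    - [0,1.5,0,0]
    - [0,0,0,0]

```text
time: 14.58
eef_pos: [586.7, 81.9, 44.5]
tool_rot: [[0.001, 0.99, -0.144], [-0.0, -0.144, -0.99], [-1.0, 0.001, -0.0]]
force: [-1.0, -0.6, -2.0]
opening: 23.9
```

Emit:
jog_arm:
  steps:
    - [0,1,0,0]
    - [0,1,0,0]
    - [0,0,0,0]

```text
time: 14.95
eef_pos: [588.4, 81.7, 44.4]
tool_rot: [[0.0, 0.99, -0.143], [-0.0, -0.143, -0.99], [-1.0, 0.0, 0.0]]
force: [-0.6, 0.5, -2.9]
opening: 24.0
```

Emit:
jog_arm:
  steps:
    - [0,0.5,0,0]
    - [0,0.5,0,0]
    - [0,0,0,0]

```text
time: 15.32
eef_pos: [589.4, 81.6, 44.4]
tool_rot: [[0.0, 0.99, -0.143], [-0.0, -0.143, -0.99], [-1.0, 0.0, 0.0]]
force: [0.1, 0.6, -2.1]
opening: 23.6
```

Emit:
jog_arm:
  steps:
    - [0,0.5,0,0]
    - [0,0.5,0,0]
    - [0,0,0,0]

```text
time: 15.7
eef_pos: [590.2, 81.4, 44.4]
tool_rot: [[-0.0, 0.99, -0.144], [0.0, -0.144, -0.99], [-1.0, -0.0, -0.0]]
force: [-1.4, 0.6, -2.8]
opening: 24.4
```

Emit:
jog_arm:
  steps:
    - [0,0.5,0,0]
    - [0,0,0,0]

```text
time: 15.95
eef_pos: [590.5, 81.4, 44.4]
tool_rot: [[-0.001, 0.99, -0.144], [0.0, -0.144, -0.99], [-1.0, -0.001, -0.0]]
force: [-1.1, -0.1, -1.4]
opening: 24.0
```

Emit:
jog_arm:
  steps:
    - [0,0.5,0,0]
    - [0,0,0,0]

```text
time: 16.2
eef_pos: [590.7, 81.4, 44.3]
tool_rot: [[-0.001, 0.99, -0.144], [0.0, -0.144, -0.99], [-1.0, -0.001, -0.0]]
force: [-2.3, 1.6, 0.3]
opening: 23.5
```

Emit:
jog_arm:
  steps:
    - [0,0.5,0,0]
    - [0,0,0,0]

```text
time: 16.45
eef_pos: [591.0, 81.5, 44.3]
tool_rot: [[-0.002, 0.99, -0.144], [0.0, -0.144, -0.99], [-1.0, -0.002, -0.0]]
force: [-5.2, 1.1, 1.1]
opening: 24.0
```

Emit:
jog_arm:
  steps:
    - [0,0.5,0,0]
    - [0,0,0,0]

```text
time: 16.7
eef_pos: [591.2, 81.4, 44.4]
tool_rot: [[-0.002, 0.99, -0.144], [0.0, -0.144, -0.99], [-1.0, -0.002, -0.0]]
force: [-6.0, 1.7, 1.7]
opening: 23.6
```

Emit:
jog_arm:
  steps:
    - [0,0.5,0,0]
    - [0,0.5,0,0]
    - [0,0,0,0]

```text
time: 17.08
eef_pos: [591.4, 81.4, 44.4]
tool_rot: [[-0.004, 0.99, -0.144], [0.001, -0.144, -0.99], [-1.0, -0.004, -0.0]]
force: [-8.1, 1.2, 4.0]
opening: 23.8
```

Emit:
jog_arm:
  steps:
    - [0,0.5,0,0]
    - [0,0.5,0,0]
    - [0,0,0,0]

```text
time: 17.45
eef_pos: [591.7, 81.4, 44.4]
tool_rot: [[-0.006, 0.99, -0.144], [0.001, -0.144, -0.99], [-1.0, -0.006, 0.0]]
force: [-8.5, 1.4, 5.4]
opening: 24.0
```

Emit:
jog_arm:
  steps:
    - [0,0.5,0,0]
    - [0,0,0,0]

```text
time: 17.7
eef_pos: [591.7, 81.4, 44.4]
tool_rot: [[-0.007, 0.99, -0.144], [0.001, -0.144, -0.99], [-1.0, -0.007, 0.0]]
force: [-9.3, 2.1, 6.6]
opening: 23.9
```

Emit:
jog_arm:
  steps:
    - [0,0.5,0,0]
    - [0,0.5,0,0]
    - [0,0,0,0]

```text
time: 18.08
eef_pos: [592.0, 81.3, 44.4]
tool_rot: [[-0.009, 0.99, -0.144], [0.001, -0.144, -0.99], [-1.0, -0.009, 0.0]]
force: [-11.2, 1.9, 8.5]
opening: 24.1
```

Emit:
jog_arm:
  steps:
    - [0,0.5,0,0]
    - [0,0.5,0,0]
    - [0,0,0,0]

```text
time: 18.45
eef_pos: [592.1, 81.3, 44.4]
tool_rot: [[-0.01, 0.99, -0.144], [0.001, -0.144, -0.99], [-1.0, -0.01, 0.0]]
force: [-13.0, 2.3, 10.1]
opening: 23.9
```

Emit:
jog_arm:
  steps:
    - [0,0.5,0,0]
    - [0,0.5,0,0]
    - [0,0,0,0]

```text
time: 18.82
eef_pos: [592.4, 81.2, 44.4]
tool_rot: [[-0.012, 0.99, -0.144], [0.001, -0.144, -0.99], [-1.0, -0.012, 0.0]]
force: [-14.9, 1.9, 12.6]
opening: 24.0
```

```bash
python3 look.py d; python3 m.py d 38 | head -1
```

```text
18.825 [592.39  81.23  44.44] 23.95584795675719 [-14.91   1.86  12.56] yaw -8.259587670286331
tcp in tray 53.300614090767894 1.0171382777644034
head 5581 37.648382370780325 ((52.90945053100586, 50.37303924560547), (84.09159088134766, 25.639453887939453), 89.8399658203125) ymax 91.71572 x [40.44902725 52.84260178 65.33722534]
```

View pics/d_w.png

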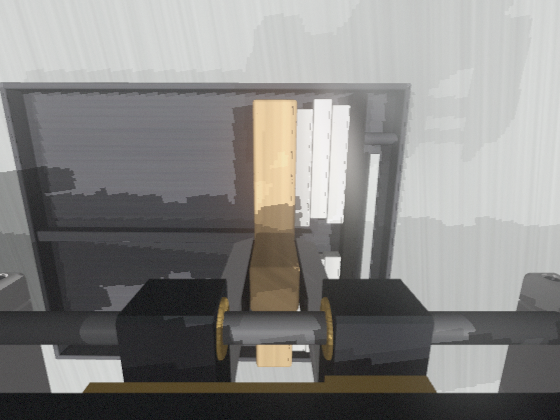

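Everything is packed, and the rows press on the stop with 12–15 N. A little more, then hold.

Emit:
jog_arm:
  steps:
    - [0,0.5,0,0]
    - [0,0.5,0,0]
    - [0,0,0,0]
    - [0,0,0,0]
    - [0,0,0,0]

```text
time: 19.55
eef_pos: [592.6, 81.2, 44.5]
tool_rot: [[-0.014, 0.99, -0.144], [0.001, -0.144, -0.99], [-1.0, -0.014, 0.001]]
force: [-16.3, 1.6, 14.5]
opening: 23.6
```

Emit:
jog_arm:
  steps:
    - [0,0,0,0]
    - [0,0,0,0]
    - [0,0,0,0]
    - [0,0,0,0]
    - [0,0,0,0]

```text
time: 20.18
eef_pos: [592.6, 81.2, 44.5]
tool_rot: [[-0.014, 0.99, -0.143], [0.001, -0.143, -0.99], [-1.0, -0.014, 0.001]]
force: [-16.4, 1.9, 13.5]
opening: 24.2
```

Emit:
jog_arm:
  steps:
    - [0,0,0,0]
    - [0,0,0,0]
    - [0,0,0,0]
    - [0,0,0,0]
    - [0,0,0,0]

```text
time: 20.8
eef_pos: [592.6, 81.2, 44.5]
tool_rot: [[-0.014, 0.99, -0.144], [0.001, -0.144, -0.99], [-1.0, -0.014, 0.001]]
force: [-16.4, 1.7, 13.6]
opening: 23.7
```

Emit:
jog_arm:
  steps:
    - [-0.5,0,0,0]
    - [0,0,0,0]

```text
time: 21.05
eef_pos: [592.6, 81.2, 44.5]
tool_rot: [[-0.014, 0.99, -0.144], [0.001, -0.144, -0.99], [-1.0, -0.014, 0.001]]
force: [-16.1, 3.1, 12.2]
opening: 23.7
```

Emit:
jog_arm:
  steps:
    - [-0.5,0,0,0]
    - [0,0,0,0]

```text
time: 21.3
eef_pos: [592.6, 81.2, 44.5]
tool_rot: [[-0.014, 0.99, -0.144], [0.001, -0.144, -0.99], [-1.0, -0.014, 0.0]]
force: [-14.4, 3.1, 8.9]
opening: 23.8
```

Emit:
jog_arm:
  steps:
    - [-0.5,0.5,0,0]
    - [0,0,0,0]

```text
time: 21.55
eef_pos: [592.6, 81.2, 44.5]
tool_rot: [[-0.015, 0.99, -0.144], [0.002, -0.144, -0.99], [-1.0, -0.015, 0.0]]
force: [-14.6, 2.5, 7.3]
opening: 24.1
```

Emit:
jog_arm:
  steps:
    - [-0.5,0.5,0,0]
    - [0,0,0,0]

```text
time: 21.8
eef_pos: [592.7, 81.2, 44.5]
tool_rot: [[-0.016, 0.99, -0.144], [0.002, -0.144, -0.99], [-1.0, -0.016, 0.001]]
force: [-13.9, 2.9, 5.8]
opening: 23.9
```

Emit:
jog_arm:
  steps:
    - [0,0.5,0,0]
    - [0,0.5,0,0]
    - [0,0,0,0]

```text
time: 22.18
eef_pos: [592.9, 81.2, 44.5]
tool_rot: [[-0.017, 0.989, -0.144], [0.002, -0.144, -0.99], [-1.0, -0.017, 0.001]]
force: [-16.8, 2.9, 7.3]
opening: 23.7
```

Emit:
jog_arm:
  steps:
    - [0,0.5,0,0]
    - [0,0,0,0]

```text
time: 22.42
eef_pos: [593.0, 81.1, 44.5]
tool_rot: [[-0.018, 0.989, -0.144], [0.002, -0.144, -0.99], [-1.0, -0.018, 0.001]]
force: [-16.3, 3.0, 8.3]
opening: 23.7
```

Emit:
jog_arm:
  steps:
    - [0,0,0,0]
    - [0,0,0,0]
    - [0,0,0,0]
    - [0,0,0,0]
    - [0,0,0,0]

```text
time: 23.05
eef_pos: [593.0, 81.1, 44.6]
tool_rot: [[-0.018, 0.989, -0.144], [0.002, -0.143, -0.99], [-1.0, -0.018, 0.001]]
force: [-17.0, 3.3, 8.6]
opening: 23.6
```

Emit:
jog_arm:
  steps:
    - [0,0,0,0]
    - [0,0,0,0]
    - [0,0,0,0]
    - [0,0,0,0]
    - [0,0,0,0]

```text
time: 23.68
eef_pos: [593.0, 81.2, 44.6]
tool_rot: [[-0.018, 0.989, -0.143], [0.002, -0.143, -0.99], [-1.0, -0.018, 0.001]]
force: [-17.0, 2.4, 8.3]
opening: 24.0
```

Held at about 14 N on the stop (17 N at the wrist, less floor friction) for over 1 s. Backing off gently.

Emit:
jog_arm:
  steps:
    - [0,-1.5,0,0]
    - [0,-1.5,0,0]
    - [0,-1.5,0,0]
    - [0,-1.5,0,0]
    - [0,-1.5,0,0]

```text
time: 24.3
eef_pos: [591.3, 81.3, 44.8]
tool_rot: [[-0.005, 0.99, -0.144], [0.001, -0.144, -0.99], [-1.0, -0.005, 0.0]]
force: [-4.3, 0.7, -3.3]
opening: 23.6
```

Emit:
jog_arm:
  steps:
    - [0,-2,0,0]
    - [0,-3,0,0]
    - [0,-4,0,0]
    - [0,-5,0,0]
    - [0,0,0,0]

```text
time: 24.92
eef_pos: [580.1, 82.9, 46.9]
tool_rot: [[0.001, 0.99, -0.143], [-0.0, -0.143, -0.99], [-1.0, 0.001, 0.0]]
force: [0.3, 0.0, -2.2]
opening: 24.1
```

```bash
python3 look.py e; python3 m.py e 38 | head -1
```

```text
24.925 [580.11  82.9   46.85] 24.133333953019058 [ 0.26  0.04 -2.2 ] yaw -8.233977028466311
tcp in tray 40.90562596253792 0.9003261318296716
head 5588 40.02528384499277 ((40.81313705444336, 50.53529739379883), (25.8942928314209, 83.5323486328125), 0.11689159274101257) ymax 91.58214 x [28.2334915  40.67139053 53.2424781 ]
```

View pics/e_w.png

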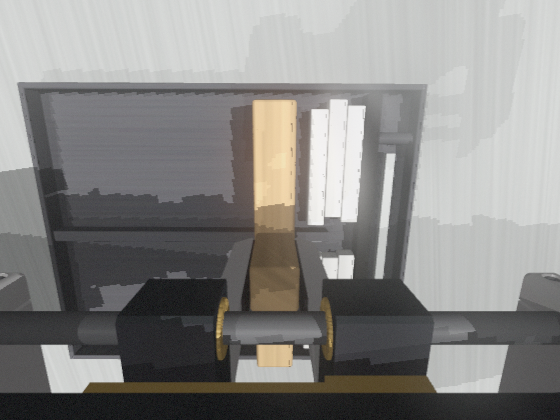

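The bars stay packed against the stop (columns 318–355) with the rake clear. Retract, lift, and look from above.

Emit:
jog_arm:
  steps:
    - [0,-10,0,0]
    - [-12,-5,0,0]
    - [-20,0,0,0]
    - [-20,0,0,0]
    - [-20,0,0,0]

```text
time: 25.65
eef_pos: [564.9, 85.2, 120.0]
tool_rot: [[0.001, 0.99, -0.143], [-0.0, -0.143, -0.99], [-1.0, 0.001, -0.0]]
force: [0.1, 0.4, -2.8]
opening: 24.1
```

Emit:
jog_arm:
  steps:
    - [0,-40,0,0]
    - [0,-40,0,0]
    - [0,-20,0,0]
    - [0,0,0,0]

```text
time: 26.15
eef_pos: [464.9, 99.8, 119.0]
tool_rot: [[0.001, 0.99, -0.143], [0.0, -0.143, -0.99], [-1.0, 0.001, -0.0]]
force: [0.0, -0.6, -1.8]
opening: 23.9
```

```bash
cat > bars.py <<'E'
from h import *
import sys
t=sys.argv[1]
c=np.load(f"pics/{t}_wc.npy",allow_pickle=True).item(); D=np.load(f"pics/{t}_w.npy"); p=cv2.imread(f"pics/{t}_w.png"); P=cloud(c,D);Z=P[...,2]
O=np.array([539.5,87.9]); a=-np.deg2rad(8.28); X=np.array([np.cos(a),np.sin(a)]);Y=np.array([-X[1],X[0]])
Q=P[...,:2]-O; T=np.stack([Q@X,Q@Y],-1)
for nm,lo,hi in(("L",10,90),("R",-90,-10)):
    s=(D>0)&(Z>13)&(Z<20)&(p.min(-1)>140)&(T[...,1]>lo)&(T[...,1]<hi)&(T[...,0]<106)
    q=T[s]; 
    if len(q)>10: print(nm,s.sum(),np.median(Z[s]),np.percentile(Z[s],98),cv2.minAreaRect(q.astype(np.float32)))
E
python3 look.py f; python3 bars.py f;python3 m.py f 113|head -1
```

```text
26.15 [464.91  99.75 119.02] 23.916481727899022 [ 0.02 -0.62 -1.79] yaw -8.202170606166064
tcp in tray -75.52132311049161 0.9875126326752252
L 3672 15.552496489901188 17.859673961693893 ((84.8887939453125, 50.0103759765625), (42.18000030517578, 79.9181900024414), 0.09420530498027802)
R 2475 15.38656038134792 16.81578198527468 ((82.24507141113281, -51.700836181640625), (76.68859100341797, 36.7172966003418), 89.44368743896484)
head 5681 112.5914324083038 ((-74.15943908691406, 50.27751159667969), (25.981401443481445, 84.24483489990234), 0.1719689816236496) ymax 91.664024 x [-86.76363831 -74.31649017 -61.59103546]
```

View pics/f_w.png

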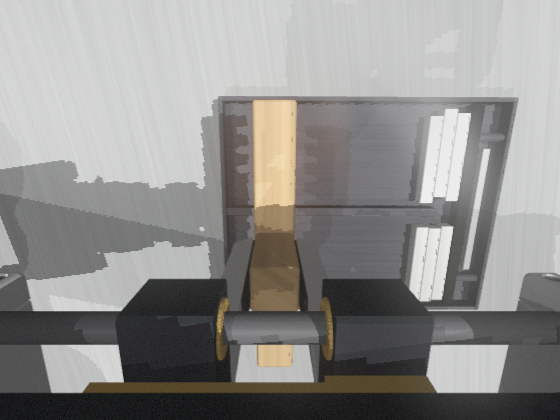

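View pics/f_top.png

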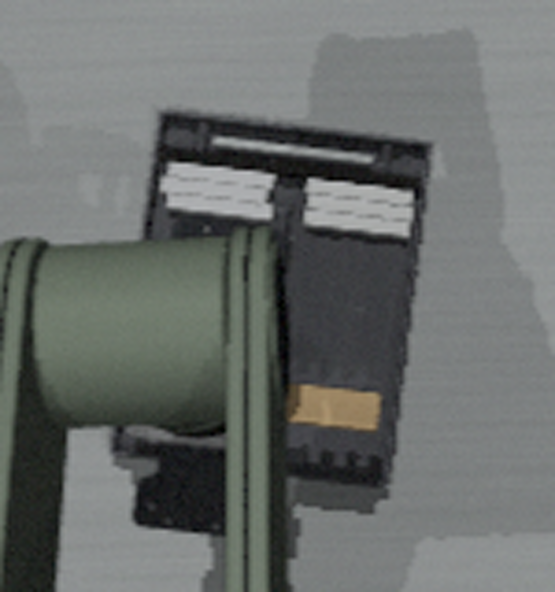

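Both rows sit at the stop in the top view: left (217,190), right (360,205). The left row measures 42 mm wide, so I check its spacing.

```bash
python3 - <<'E'
from h import *
p=cv2.imread("pics/f_w.png"); cv2.imwrite("pics/f_crop.png",cv2.resize(p[90:315,390:520],None,fx=2.6*1.0,fy=2.6,interpolation=cv2.INTER_NEAREST))
c=np.load("pics/f_wc.npy",allow_pickle=True).item(); D=np.load("pics/f_w.npy"); P=cloud(c,D);Z=P[...,2]
O=np.array([539.5,87.9]); a=-np.deg2rad(8.28); X=np.array([np.cos(a),np.sin(a)]);Y=np.array([-X[1],X[0]])
Q=P[...,:2]-O; T=np.stack([Q@X,Q@Y],-1)
for r in (125,150,175,190,240,260,285):
    print(r,[(u,int(p[r,u].min()),round(float(T[r,u,0])),round(float(Z[r,u]))) for u in range(408,484,2)])
E
```

```text
125 [(408, 149, 51, 3), (410, 153, 52, 4), (412, 152, 54, 4), (414, 153, 56, 4), (416, 150, 58, 4), (418, 142, 60, 4), (420, 143, 62, 3), (422, 145, 63, 4), (424, 156, 64, 6), (426, 162, 65, 8), (428, 164, 65, 12), (430, 220, 65, 15), (432, 231, 67, 15), (434, 230, 68, 17), (436, 230, 71, 15), (438, 231, 72, 16), (440, 231, 74, 16), (442, 221, 76, 16), (444, 231, 78, 14), (446, 232, 80, 14), (448, 232, 82, 14), (450, 233, 84, 15), (452, 233, 85, 16), (454, 211, 86, 16), (456, 202, 88, 16), (458, 233, 90, 16), (460, 234, 93, 15), (462, 234, 93, 16), (464, 234, 96, 15), (466, 235, 97, 16), (468, 220, 100, 14), (470, 126, 100, 17), (472, 128, 102, 17), (474, 125, 103, 17), (476, 123, 105, 17), (478, 121, 107, 17), (480, 116, 109, 18), (482, 137, 120, 4)]
150 [(408, 142, 53, 3), (410, 144, 55, 5), (412, 145, 57, 4), (414, 150, 59, 4), (416, 132, 60, 5), (418, 133, 62, 4), (420, 140, 65, 3), (422, 156, 64, 8), (424, 159, 65, 10), (426, 183, 64, 16), (428, 232, 66, 16), (430, 233, 68, 15), (432, 233, 70, 16), (434, 234, 72, 15), (436, 234, 73, 16), (438, 197, 75, 16), (440, 222, 77, 16), (
[... 3551 characters left out ...]
16), (414, 220, 69, 15), (416, 223, 71, 15), (418, 224, 74, 14), (420, 211, 75, 16), (422, 216, 78, 14), (424, 220, 80, 15), (426, 220, 81, 16), (428, 223, 84, 15), (430, 210, 85, 17), (432, 191, 88, 15), (434, 221, 90, 15), (436, 219, 92, 15), (438, 219, 94, 15), (440, 224, 96, 15), (442, 225, 98, 15), (444, 90, 99, 16), (446, 75, 101, 16), (448, 78, 103, 17), (450, 83, 105, 17), (452, 81, 108, 16), (454, 83, 109, 17), (456, 118, 120, 4), (458, 116, 122, 3), (460, 115, 124, 3), (462, 106, 127, 2), (464, 88, 128, 4), (466, 84, 130, 4), (468, 82, 132, 4), (470, 75, 134, 5), (472, 77, 135, 7), (474, 76, 135, 10), (476, 74, 134, 13), (478, 76, 134, 16), (480, 107, 135, 18), (482, 148, 137, 18)]
```

View pics/f_crop.png

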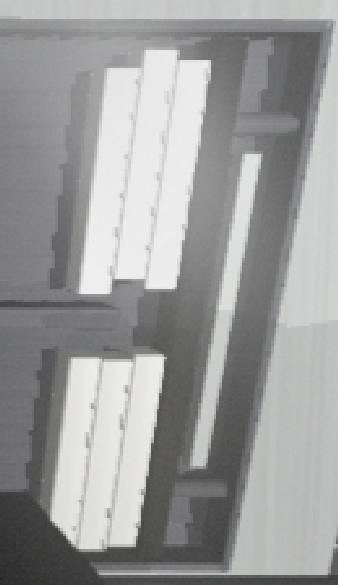

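The left and right rows both span 64.5–100.5 mm, three touching bars each, up to the stop. Now to park the rake.

```bash
python3 - <<'E'
from h import *
plan([475.5,-213,119],np.deg2rad(-77.4),n=14)
E
```

```text
pose [467.2  99.4 119.4] -0.1439
[[np.float64(0.0), np.float64(3.8), np.float64(22.0), np.float64(0.086)], [np.float64(0.1), np.float64(5.6), np.float64(21.6), np.float64(0.086)], [np.float64(-0.0), np.float64(7.5), np.float64(21.0), np.float64(0.087)], [np.float64(0.0), np.float64(9.3), np.float64(20.3), np.float64(0.086)], [np.float64(0.1), np.float64(11.0), np.float64(19.4), np.float64(0.086)]]
[[np.float64(-0.0), np.float64(12.7), np.float64(18.4), np.float64(0.086)], [np.float64(0.0), np.float64(14.1), np.float64(17.3), np.float64(0.086)], [np.float64(0.0), np.float64(15.6), np.float64(16.0), np.float64(0.087)], [np.float64(0.1), np.float64(16.9), np.float64(14.5), np.float64(0.086)], [np.float64(0.0), np.float64(18.2), np.float64(13.1), np.float64(0.086)]]
[[np.float64(0.0), np.float64(19.1), np.float64(11.4), np.float64(0.086)], [np.float64(0.1), np.float64(20.1), np.float64(9.8), np.float64(0.087)], [np.float64(-0.0), np.float64(20.8), np.float64(7.9), np.float64(0.086)], [np.float64(0.0), np.float64(21.5), np.float64(6.2), np.float64(0.086)]]
```

Emit:
jog_arm:
  steps:
    - [0,3.8,22,0.086]
    - [0,5.6,21.6,0.086]
    - [0,7.5,21,0.087]
    - [0,9.3,20.3,0.086]
    - [0,11,19.4,0.086]

```text
time: 26.88
eef_pos: [470.6, -13.5, 118.9]
tool_rot: [[0.002, 0.837, -0.547], [-0.0, -0.547, -0.837], [-1.0, 0.001, -0.001]]
force: [0.3, 0.6, -0.7]
opening: 23.8
```

Emit:
jog_arm:
  steps:
    - [0,12.7,18.4,0.086]
    - [0,14.1,17.3,0.086]
    - [0,15.6,16,0.087]
    - [0,16.9,14.5,0.086]
    - [0,18.2,13.1,0.086]

```text
time: 27.5
eef_pos: [473.3, -125.5, 118.9]
tool_rot: [[0.001, 0.532, -0.847], [-0.001, -0.847, -0.532], [-1.0, 0.001, -0.001]]
force: [0.2, 0.1, -1.8]
opening: 23.7
```

Emit:
jog_arm:
  steps:
    - [0,19.1,11.4,0.086]
    - [0,20.1,9.8,0.087]
    - [0,20.8,7.9,0.086]
    - [0,21.5,6.2,0.086]
    - [0,0,0,0]

```text
time: 28.12
eef_pos: [475.5, -215.3, 118.9]
tool_rot: [[0.001, 0.216, -0.976], [-0.001, -0.976, -0.216], [-1.0, 0.001, -0.001]]
force: [-0.5, 0.4, -1.6]
opening: 23.7
```

Emit:
jog_arm:
  steps:
    - [0,0,0,0]
    - [0,0,0,0]

```text
time: 28.38
eef_pos: [474.4, -212.3, 118.3]
tool_rot: [[-0.0, 0.219, -0.976], [0.0, -0.976, -0.219], [-1.0, -0.001, 0.0]]
force: [-0.3, 0.6, -1.9]
opening: 23.5
```

```bash
cat > mat.py <<'E'
from h import *
import sys
o=ctrl.get_obs(); print(o["eef_pos"],np.degrees(np.arctan2(o["tool_rot"][1][1],o["tool_rot"][0][1])))
c=ctrl.camera_params("wrist"); p,d=ctrl.snapshot("wrist"); cv2.imwrite(f"pics/{sys.argv[1]}.png",p[:,:,::-1]); P=cloud(c,d);Z=P[...,2]
near=(d>0)&(np.hypot(P[...,0]-476,P[...,1]+213)<150)
wood=(p[...,0].astype(int)-p[...,2]>40)
for lo,hi in((30,50),(80,100),(105,120)):
    s=near&(Z>lo)&(Z<hi)&wood&(np.arange(420)[:,None]<330); q=P[s]; print(lo,s.sum(),(cv2.minAreaRect(q[:,:2].astype(np.float32)), np.median(q[:,2])) if s.sum()>20 else 0)
s=near&(p.max(-1)<60)&(Z<9)&(Z>1); q=P[s]; print("mat",s.sum(),cv2.minAreaRect(q[:,:2].astype(np.float32)) if s.any() else 0)
E
python3 mat.py g
```

```text
[ 474.36276672 -212.25629123  118.30616519] -77.3301624925987
30 0 0
80 0 0
105 5647 (((522.4945678710938, -201.45648193359375), (83.68085479736328, 25.70684051513672), 12.820686340332031), np.float64(111.59946671876713))
mat 86 ((471.0066223144531, -184.17835998535156), (64.09553527832031, 14.156172752380371), 11.553791046142578)
```

View pics/g.png

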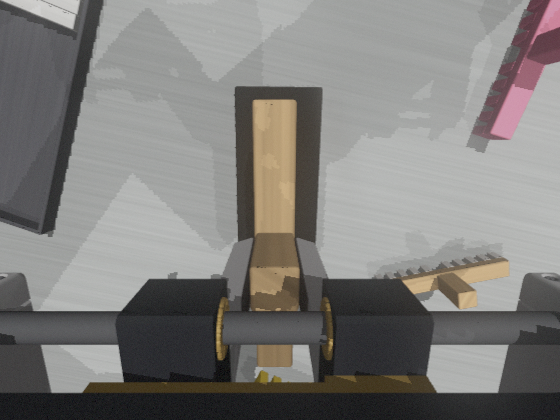

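The rake head (275,170) hangs over the mat, along it. Lowering 74 mm.

Emit:
jog_arm:
  steps:
    - [18,0,0,0]
    - [18,0,0,0]
    - [18,0,0,0]
    - [12,0,0,0]
    - [4,0,0,0]

```text
time: 29.05
eef_pos: [473.8, -212.5, 47.5]
tool_rot: [[-0.001, 0.218, -0.976], [0.001, -0.976, -0.218], [-1.0, -0.001, 0.001]]
force: [1.2, -0.0, -1.9]
opening: 23.7
```

Emit:
jog_arm:
  steps:
    - [2,0,0,0]
    - [1,0,0,0]
    - [0,0,0,0]
    - [0,0,0,0]

```text
time: 29.55
eef_pos: [474.6, -213.2, 45.8]
tool_rot: [[0.001, 0.218, -0.976], [-0.0, -0.976, -0.218], [-1.0, 0.001, -0.0]]
force: [1.1, -0.3, -1.8]
opening: 23.7
```

Emit:
jog_arm:
  steps:
    - [1,0,0,0]
    - [0,0,0,0]
    - [0,0,0,0]

```text
time: 29.92
eef_pos: [474.3, -213.0, 44.4]
tool_rot: [[-0.0, 0.218, -0.976], [0.0, -0.976, -0.218], [-1.0, -0.0, 0.0]]
force: [-0.2, 0.4, -1.4]
opening: 24.0
```

Emit:
jog_arm:
  steps:
    - [0.5,0,0,0]
    - [0,0,0,0]
    - [0,0,0,0]

```text
time: 30.3
eef_pos: [474.4, -213.0, 44.3]
tool_rot: [[0.0, 0.218, -0.976], [-0.0, -0.976, -0.218], [-1.0, 0.0, -0.0]]
force: [-0.2, 0.9, 2.8]
opening: 23.7
```

Emit:
jog_arm:
  steps:
    - [0,0,0,0]
    - [0,0,0,0]
    - [0,0,0,0]
    - [0,0,0,0]
    - [0,0,0,0]
  hand: 94

```text
time: 30.92
eef_pos: [474.3, -213.0, 43.9]
tool_rot: [[-0.0, 0.218, -0.976], [0.0, -0.976, -0.218], [-1.0, -0.0, 0.0]]
force: [0.1, -0.3, -0.9]
opening: 70.6
```

Emit:
jog_arm:
  steps:
    - [0,0,0,0]
    - [0,0,0,0]
    - [0,0,0,0]
    - [0,0,0,0]
    - [0,0,0,0]

```text
time: 31.55
eef_pos: [474.3, -213.0, 44.0]
tool_rot: [[0.0, 0.218, -0.976], [-0.0, -0.976, -0.218], [-1.0, 0.0, -0.0]]
force: [-0.9, -0.5, 0.6]
opening: 94.2
```

Emit:
jog_arm:
  steps:
    - [-10,0,0,0]
    - [-30,0,0,0]
    - [-45,0,0,0]
    - [-45,0,0,0]
    - [0,0,0,0]

```text
time: 32.17
eef_pos: [477.5, -215.0, 179.5]
tool_rot: [[0.009, 0.218, -0.976], [-0.006, -0.976, -0.218], [-1.0, 0.008, -0.008]]
force: [-0.4, 0.0, 0.4]
opening: 93.8
```

```bash
python3 mat.py i; python3 - <<'E'
from h import *
p,d=ctrl.snapshot("scene"); cv2.imwrite("pics/i_s.png",p[:,:,::-1])
E
```

```text
[ 477.48073706 -215.02701168  179.47845418] -77.40536191583651
30 3078 (((474.0254211425781, -213.08609008789062), (181.9156494140625, 25.42529296875), 12.576888084411621), np.float64(37.52166595325008))
80 666 (((474.0270080566406, -212.97373962402344), (23.867393493652344, 22.880901336669922), 12.96569538116455), np.float64(91.43318168655497))
105 0 0
mat 431 ((474.94232177734375, -209.33364868164062), (216.50672912597656, 75.7332763671875), 14.561471939086914)
```

View pics/i.png

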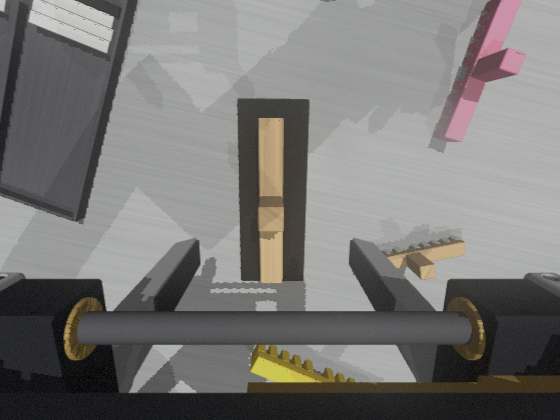

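View pics/i_s.png

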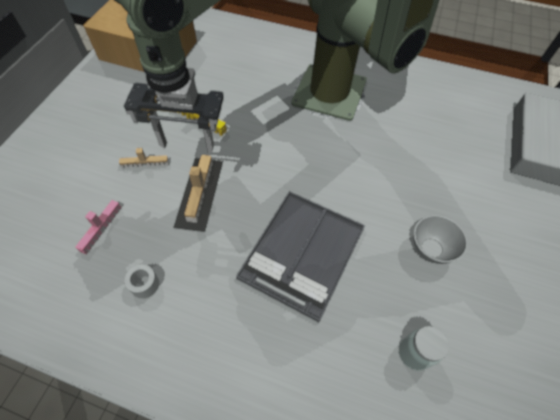

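The rake stands upright at the middle of its mat (271,215 in the wrist view), and both rows are packed (268,265 and 309,287 in the scene view). Handing in.

```bash
python3 -c "
from bench import ctrl
print(ctrl.finish_job())"
```

```text
the job is handed in; nothing more can be done
None
```

The job is handed in. I combed the six bars into two rows with the wooden rake from the mat, pressed them against the stop, and stood the rake back on its mat, at about 32 s of the 72 s allowed.

- **Bars:** In the last close view each row spans tray x of about 64.5 to 100.5 mm, three touching bars flat and up to the stop. The two rows are level within about 1 mm. A first automatic fit gave 42 mm for the left row; the pixel profile showed 36 mm, so that fit had picked up the stop.
- **Push:** The wrist read about 17 N while I held for a little over 1 s. After taking off tine friction on the floor, I estimate about 13 N on the stop. That was worked out from the forces, not measured at the stop. An earlier hold at about 16 N on the wrist put an estimated 10 N on the stop.
- **Rake:** It is released and upright, with its top at the height expected for standing on the mat. It is about 2 mm from the middle of the mat and within about 0.01 rad of the mat's length as measured at the start. The last mat fit read about 2° different because the gripper partly hid the mat.
- **Other things:** In the last pictures the bowl, nozzle, jar and look-alike rakes appear to be where they were. I checked these by eye only.

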